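# Load the filter and flip it over the sensor

## Task

Take the filter cell with the large round window (the one of middle height) out of the rack and lower it, without dropping it, into the upright flap of the flip mount until it stands fully home, and let go of it there. Then tip the flap by its side tab, not by the filter, past its snap point so that it springs over by itself and lies flat over the sensor with the filter still fully home. Be gentle: the glass and the hinge are delicate (keep every push on the flap and the filter in it under about 15 N), do not follow the flap down onto its stop, and leave everything else where it is.

Things in the scene. Friction and masses are not known exactly. Their poses are not given: they have to be found in the camera images.
- filter: Filter cell: a bare aluminium plate 10 mm thick (its x), 50 mm wide (its y) and 70 mm tall (its z), 50 g, with a round glass window of 36 mm diameter, black-rimmed, in both faces. Origin at the centre of its underside, z up. It stands upright in one of the three places of the rack. It is the same either way round.
- rack: Fixed grey plastic rack, 60 x 225 x 22 mm (x, y, z), origin at the centre of its underside. Three places 72 mm apart along its y (at -72, 0, +72 mm), each a pocket 13.4 x 53.5 mm and 16 mm deep with its floor 6 mm over the table; the plates stand in them facing along the rack's x, 48 to 80 mm of them above the rack.
- mount: Flip mount, fixed: a post on a 120 x 100 x 12 mm aluminium base (x, y, z; origin at the centre of its underside) carries a head with the flap and a round sensor (x 17 mm, y 0). The head is clamped at a height that differs from run to run and is NOT measured: heights given as +h have h from 0 to 35 mm, to be found by touch or sight. Hinge pin along y, at x = -30 mm, 85 mm + h above the table.
- under_slot (a point): Point on the table plumb under pin and slot; mount's axes. The flap starts upright: a steel U frame 20 mm thick, 68 mm wide, rim 58 mm above the pin, open windows 40 mm wide in front and behind. Slot 12.6 (x) by 53 mm (y), mouth flared to 18; its floor is a springy pad (4 N/mm, 3 mm travel, then hard), top 12 mm above the pin (97 mm + h above the table). A filter home sticks out 24 mm.
- under_tab (a point): Point on the table plumb under the middle of the rear (-x) face of the thumb tab when the flap is upright; mount's axes. The tab is an aluminium plate on the frame's +y side, 6 mm thick, 38 to 58 mm above the pin (123 to 143 mm + h above the table), free over 30 mm along y (15 mm either side of this point), rear face 9 mm behind the pin. Push it towards the mount's +x.
- flap (a joint): Angle of the flap, rad: 0 upright (start), 1.571 flat over the sensor (far stop), tipping towards the mount's +x. An over-centre spring drives it away from 0.70 rad to either stop: starting it takes about 4 N at the tab's middle, falling to nothing at 0.6 to 0.7 rad; then it goes over by itself in about a second. The hinge is damped (1 rad/s adds about 1 N).
- pinhole_cell: Bystander: a plate like the filter cell but 56 mm tall with only a tiny 8 mm window; stands in the rack. Origin at the centre of its underside.
- blank_cell: Bystander: a blank plate like the filter cell but 86 mm tall without a window; stands in the rack. Origin at the centre of its underside.
- lens: Bystander: black lens barrel, 62 mm diameter, 52 mm tall, standing. Origin at the centre of its underside.
- canister: Bystander: small can, 32 mm diameter, 50 mm tall. Origin at the centre of its underside.
- screwdriver: Bystander: screwdriver 150 mm long, lying along its x.
- lens_cap: Bystander: black disc, 52 mm diameter, 9 mm thick. Origin at the centre of its underside.
- light_meter: Bystander: flat grey hand-held meter, 120 x 65 x 24 mm. Origin at the centre of its underside.
There are look-alikes about, which are no part of the job. What is shaped like the filter but brown or red is not meant.

How it is judged:
By the outcome, as a careful person would: the job done as asked, in the order asked, and still so for the second after the job is handed in, with the robot touching nothing.
It also fails if it takes over 70 s, if anything falls off the work surface, if the arm or the gripper's body presses on something with over 40 N, if the wrist force passes 120 N, or if a joint passes its speed limit or range.

## Robot

A 6-joint arm with a two-finger parallel gripper is mounted at the origin on the work surface. World frame = base frame: x ahead of the robot, y to its left, z up, the work surface at z = 0. Lengths are in m, angles in rad, forces in N, time in s.
With the tool pointing down it reaches from about 0.375 to 0.75 m from the base axis. Payload 9 kg.
Tool frame: the origin (TCP) lies midway between the tips of the shut fingers; the grasp point (between the pads) lies behind it (ctrl.pinch_z is the z of the grasp point in the tool frame, in m); z points along the fingers, y is the line along which they close (so a half turn about z gives the same grasp; the last joint's range is limited). The gripper opens to 85 mm and grips with 20 to 120 N. Pads are 22 mm wide; open, the fingers measure 114 mm over their backs; the gripper's body (76 mm by 85 mm) begins 54 mm behind the grasp point. The pads swing forward as they close: fully open they stand 13 mm farther back than shut.
Start: joints at [0.885, 0.104, 0.097, 1.564, 0, 1.353], TCP at [0.271, 0.536, 0.231] pointing down, gripper open.
Joint ranges: [-2.99, 2.99], [-0.84, 1.86], [-1.1, 1.16], [-1.84, 2.11], [-1.51, 1.56], [-3.14, 3.14]. Speed limits (rad/s): [2.22, 2.22, 2.57, 3.14, 3.14, 3.14].

## Interface

Orientations are given as a unit quaternion [w, x, y, z].
In Python, from cell import ctrl gives the robot as it stands.
- The arm moves only by the tool apply_moves, never from a script. Its argument "series" is a list that holds one entry, the list of rows, each a list of 6 numbers: the shift along the world's x, y, z in mm, then the turn, a rotation vector about the world's x, y, z in rad. A call has 1 to 20 rows; each row is the pose to reach, as a shift and turn from the pose commanded when the call began; what a row does not reach only later rows make up. A row lasts 1/10 s, in which the tool goes at most 50 mm and 8.59 degrees, less where a joint would pass 70% of its speed; a pose out of reach is approached as far as the arm can. A call with a gripper value outside its range is refused whole. "jaw" is the opening, from 0 (shut) to 1 (fully open), set as the call begins (left out, the last holds). The fingers move at their own pace and stop on an object; "newtons" is the grip in N (left out, the last holds). Time passes only in rows, so rows that repeat a pose let the fingers close. It gives the time, the measured TCP pose, the force, the opening and the grip force at its end, in the units of the state.
- ctrl.get_obs(): the state, without advancing time (a new reading comes with each control period).
- ctrl.snapshot(name): name is "scene" or "side" or "wrist"; returns the picture (400x640x3 uint8, red, green, blue); there is no depth.
- ctrl.calibration(name): a dict with "intrinsics" (3x3 intrinsics, pixels), "R" (3x3) and "t" (3): a world point X has camera coordinates R X + t. Camera axes: x right, y down, z forward; pixel columns grow to the right and rows downward; lengths in m; the calibration is good to about 2 mm. A picture is of the moment at which its call begins: read the wrist's pose just before it. calibration takes no time and is no camera call; for the wrist camera it gives the pose at the moment of the call.
- ctrl.sign_off(): hands the job in; it is judged then, once.
The state is a dict: "t": time; "joint_positions": joint angles; "dq": joint speeds; "effort": joint torques, N m; "ee_pos": TCP position; "tool_rot": TCP orientation; "force": force on the tool from outside, world axes, zero at the start; "wrist_torque": the same for the moment, N m; "width": finger opening in m; "grip_force": force on a finger pad.
Only numpy, scipy, OpenCV 4.12 (cv2) and the standard library are available. Lean on these libraries where they do the work, as an engineer would, in place of code of your own. Each camera call takes 0.05 s, during which the arm holds its last target. There are 200 camera calls.

## Working session

There is one attempt and no reset: what is moved stays moved. The work goes in short steps, Python scripts to look and compute and a tool call to move; the robot and the scene stay as the last step left them, time stands still between calls to the robot, and variables do not carry over. Pictures are saved under pics/ and viewed, at most 10 in all, crops included, and the job is handed in when it is done.

Besides the shell and the picture viewer there is one more tool, called after "Emit:" by a JSON object that holds its "method" and its "body". apply_moves: Moves the arm, as the interface text tells. Its arguments: {"type":"object","properties":{"series":{"type":"array","items":{"type":"array","items":{"type":"array","items":{"type":"number"}}}},"jaw":{"type":"number"},"newtons":{"type":"number"}},"required":["series"]}

```bash
mkdir -p pics; ls
python3 - <<'E'
from cell import ctrl
import cv2,numpy as np
for n in("scene","side"):
    cv2.imwrite(f"pics/{n}0.png",ctrl.snapshot(n)[:,:,::-1]); c=ctrl.calibration(n); print(n,np.round(c["intrinsics"],1).tolist(),np.round(c["R"],3).tolist(),np.round(c["t"],3).tolist(), np.round(-np.array(c["R"]).T@c["t"],3))
o=ctrl.get_obs();print(o, ctrl.pinch_z)
E
```

```text
pics
scene [[479.7, 0.0, 321.5], [0.0, 479.7, 201.0], [0.0, 0.0, 1.0]] [[0.485, 0.874, -0.017], [0.598, -0.346, -0.723], [-0.638, 0.34, -0.691]] [-0.28, -0.264, 1.351] [ 1.155 -0.306  0.738]
side [[489.6, 0.0, 312.2], [0.0, 489.6, 202.6], [0.0, 0.0, 1.0]] [[-0.912, -0.41, 0.01], [-0.32, 0.697, -0.641], [0.256, -0.588, -0.767]] [0.518, 0.249, 0.838] [0.337 0.531 0.798]
{'t': 0.1, 'joint_positions': array([ 8.85306491e-01,  1.04648290e-01,  9.65409797e-02,  1.56389544e+00,
       -5.35309268e-06,  1.35310802e+00]), 'dq': array([-0.00085993, -0.00061213,  0.00138472,  0.00068848,  0.00090653,
       -0.00070909]), 'effort': array([ 5.85348069e-03, -5.58204782e+01,  5.04721749e+01,  1.30483689e-02,
       -3.28559008e-04, -1.56907873e-05]), 'ee_pos': array([0.27034747, 0.53530619, 0.23059165]), 'tool_rot': array([-2.60830591e-04,  2.31773779e-01,  9.72769526e-01, -5.43910101e-04]), 'force': array([ 0.02207578, -0.00924625, -0.66756726]), 'wrist_torque': array([ 0.07047288, -0.05878213,  0.0086544 ]), 'grip_force': 0.0, 'width': 0.08540960252677257} -0.0187
```

View pics/scene0.png

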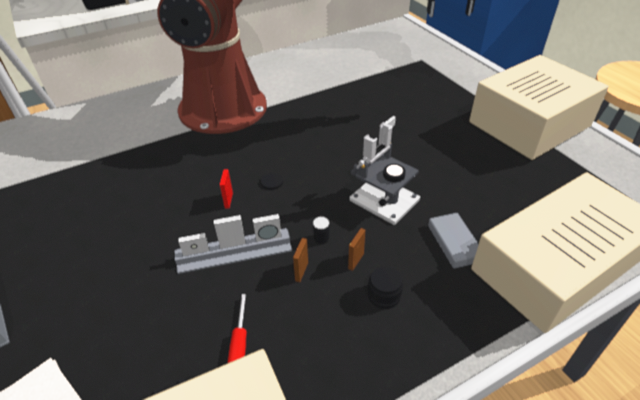

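View pics/side0.png

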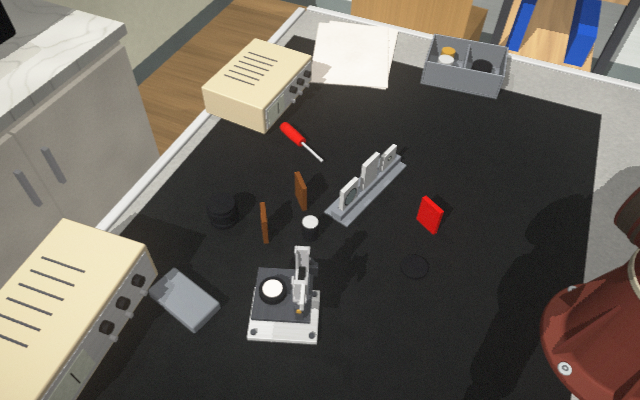

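The scene view shows three plates in the rack: pinhole (194,243), blank (229,231) and one with a large window (267,231). The look-alikes are brown plates at (301,260) and (357,249) and a red plate at (226,188). I choose (267,231), which is at (349,193) in the side view. The mount is at scene (385,180) / side (290,300). I'll check this in one close crop.

Run:
```python
import cv2,numpy as np
s=cv2.imread("pics/scene0.png");d=cv2.imread("pics/side0.png")
f=lambda im,x,y:cv2.resize(im[y:y+75,x:x+100] if 0 else im[y:y+100,x:x+133],(400,300),interpolation=cv2.INTER_CUBIC)
o=np.vstack([np.hstack([f(s,170,190),f(s,315,115)]),np.hstack([f(d,300,130),f(d,220,250)])]) 
cv2.imwrite("pics/crop0.png",o)
```

```text
(no output)
```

View pics/crop0.png

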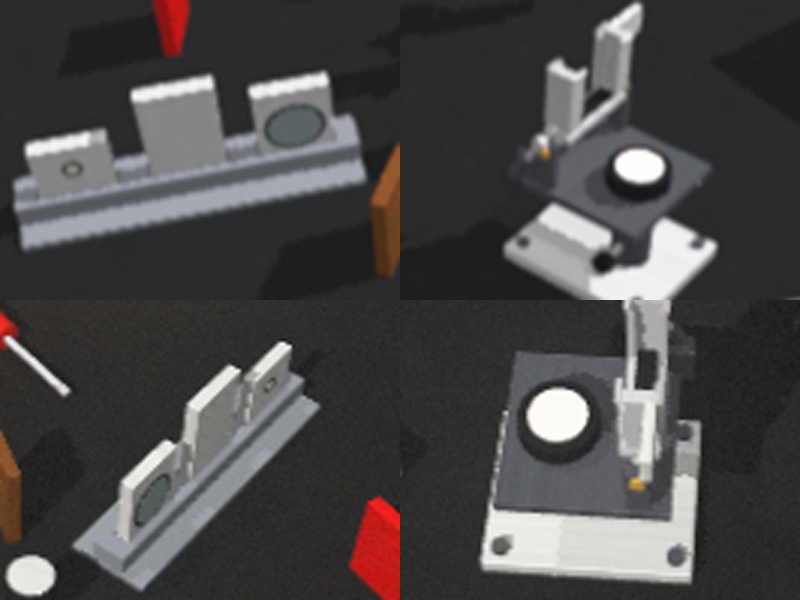

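```bash
cat > h.py <<'E'
from cell import ctrl
import numpy as np,cv2
def ray(n,p,c=None):
    c=c or ctrl.calibration(n);R=np.array(c["R"]);d=R.T@np.linalg.inv(c["intrinsics"])@np.array([p[0],p[1],1.]);return -R.T@c["t"],d/np.linalg.norm(d)
def onz(n,p,z,c=None):
    o,d=ray(n,p,c);return o+d*(z-o[2])/d[2]
def tri(a,b):
    A=np.zeros((3,3));v=np.zeros(3)
    for o,d in(a,b):
        P=np.eye(3)-np.outer(d,d);A+=P;v+=P@o
    x=np.linalg.solve(A,v);return x,[round(1e3*np.linalg.norm((np.eye(3)-np.outer(d,d))@(x-o)),1) for o,d in(a,b)]
def proj(n,X,c=None):
    c=c or ctrl.calibration(n);q=c["intrinsics"]@(np.array(c["R"])@X+c["t"]);return q[:2]/q[2]
E
python3 - <<'E'
from h import *
np.set_printoptions(precision=4,suppress=True)
S=lambda x,y:(170+x/3.0-.3,190+y/3-.3)
M=lambda x,y:(315+(x-400)/3-.3,115+y/3-.3)
D=lambda x,y:(300+x/3-.3,130+(y-300)/3-.3)
N=lambda x,y:(220+(x-400)/3-.3,250+(y-300)/3-.3)
print("filter scene",[onz("scene",S(*p),.076) for p in((248,83),(327,73),(333,90),(253,99),(290,86))])
print("filter side",[onz("side",D(*p),.076) for p in((120,485),(168,443),(149,466))])
print("rack base z~.0 scene",[onz("scene",S(*p),0) for p in((23,248),(365,183))])
print("sensor",tri(ray("scene",M(638,167)),ray("side",N(557,414))))
print("base side bottom", [onz("side",N(*p),0) for p in((483,570),(693,580))],"top",[onz("side",N(*p),.012) for p in((484,560),(694,570),(700,422))])
print("base scene top",[onz("scene",M(*p),.012) for p in((505,250),(717,245))])
E
```

```text
filter scene [array([ 0.5175, -0.1184,  0.076 ]), array([ 0.5347, -0.0703,  0.076 ]), array([ 0.5506, -0.0735,  0.076 ]), array([ 0.5323, -0.1212,  0.076 ]), array([ 0.5335, -0.096 ,  0.076 ])]
filter side [array([ 0.5409, -0.0706,  0.076 ]), array([ 0.5257, -0.1187,  0.076 ]), array([ 0.5297, -0.0941,  0.076 ])]
rack base z~.0 scene [array([ 0.5094, -0.2819,  0.    ]), array([ 0.5703, -0.0655,  0.    ])]
sensor (array([0.557 , 0.1849, 0.095 ]), [np.float64(0.2), np.float64(0.2)])
base side bottom [array([0.5788, 0.2464, 0.    ]), array([0.4668, 0.2021, 0.    ])] top [array([0.5776, 0.2452, 0.012 ]), array([0.4668, 0.2014, 0.012 ]), array([0.5017, 0.1131, 0.012 ])]
base scene top [array([0.5081, 0.1095, 0.012 ]), array([0.5813, 0.2467, 0.012 ])]
```

The crop confirms the choice: a middle-height plate with a large window. The mount's yaw is about 21.6°, its slot is near (0.514,0.168), and the filter is near (0.5315,-0.095). I'll go near the mount first for a close wrist look.

Emit:
{"method": "apply_moves", "body": {"series": [[[190, -370, 90, 0, 0, -0.726], [190, -370, 90, 0, 0, -0.726], [190, -370, 90, 0, 0, -0.726], [190, -370, 90, 0, 0, -0.726], [190, -370, 90, 0, 0, -0.726], [190, -370, 90, 0, 0, -0.726], [190, -370, 90, 0, 0, -0.726], [190, -370, 90, 0, 0, -0.726], [190, -370, 90, 0, 0, -0.726], [190, -370, 90, 0, 0, -0.726], [190, -370, 90, 0, 0, -0.726], [190, -370, 90, 0, 0, -0.726]]], "jaw": 0.45}}

```text
t: 1.3
ee_pos: [0.46, 0.1664, 0.321]
tool_rot: [-0.0, 0.562, 0.827, -0.0]
force: [-1.1, -0.2, -0.5]
width: 0.0382
grip_force: 0.0
```

Run:
```python
from h import *
import pickle
c=ctrl.calibration("wrist");im=ctrl.snapshot("wrist")[:,:,::-1]
cv2.imwrite("pics/w1.png",im);pickle.dump(c,open("w1.pkl","wb"));print(-np.array(c["R"]).T@c["t"],np.round(c["R"],2),ctrl.get_obs()["ee_pos"])
```

```text
[0.43038672 0.24115509 0.46289038] [[ 0.93  0.37  0.  ]
 [ 0.35 -0.88  0.31]
 [ 0.11 -0.29 -0.95]] [0.45998083 0.16651321 0.32100333]
```

View pics/w1.png

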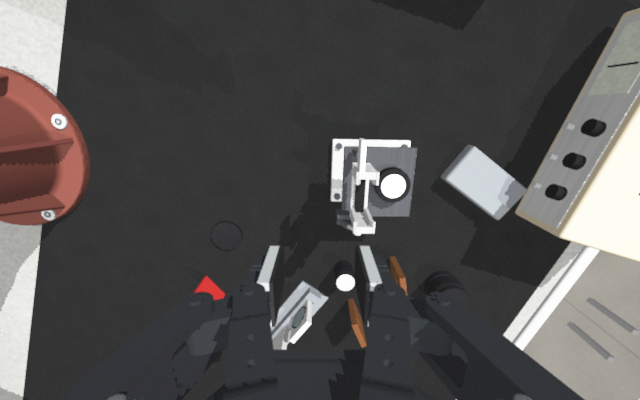

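The wrist view shows the mount at (375,185) with its flap upright: the U frame spans rows 165–235 and the thin tab at (362,152) is on its +y side. I'll zoom in on it.

Run:
```python
import cv2
im=cv2.imread("pics/w1.png")[130:245,320:430];cv2.imwrite("pics/w1c.png",cv2.resize(im,None,fx=5,fy=5,interpolation=cv2.INTER_CUBIC))
```

```text
(no output)
```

View pics/w1c.png

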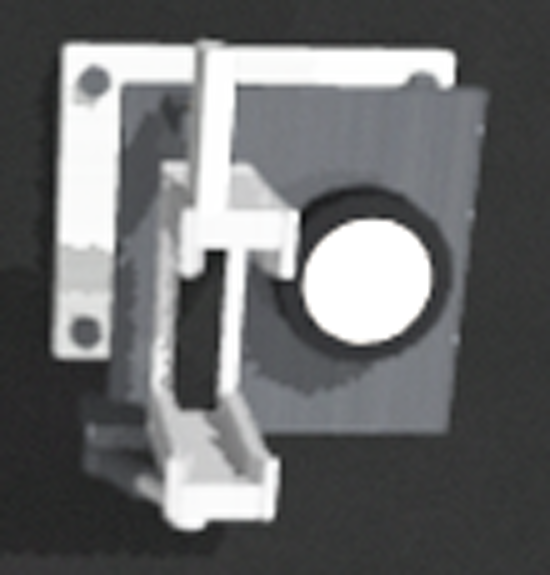

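Run:
```python
from h import *
import pickle
np.set_printoptions(precision=4,suppress=True)
c=pickle.load(open("w1.pkl","rb"));W=lambda x,y:(320+x/5-.4,130+y/5-.4)
C=np.array([.5415,.1787]);u=np.array([.93,.368]);v=np.array([-.368,.93])
m=lambda X:np.r_[(X[:2]-C)@u,(X[:2]-C)@v,X[2]]
print(c["intrinsics"][0])
for h in(0,.01,.02,.03):
    P=[onz("w",W(*p),.143+h,c) for p in((240,209),(222,521),(180,209),(298,209),(172,521),(275,521))]
    print(h,np.linalg.norm(P[0]-P[1]),np.linalg.norm(P[2]-P[3]),np.linalg.norm(P[4]-P[5]),[m(p) for p in P[:2]])
print("sensor",m(onz("w",W(367,282),.095,c)))
print("base TR TL",[m(onz("w",W(*p),.012,c)) for p in((455,52),(62,45))])
M=lambda x,y:(315+(x-400)/3-.3,115+y/3-.3)
for p,q in (((566,66),(222,505)),((638,8),(210,45))):
    X,e=tri(ray("scene",M(*p)),ray("w",W(*q),c));print(m(X),e)
```

```text
[292.0207   0.     319.1013]
0 0.07587885274762078 0.02630451688388516 0.024624702331799985 [array([-0.0261,  0.0301,  0.143 ]), array([-0.0265, -0.0457,  0.143 ])]
0.01 0.07350682601879353 0.025482219038331366 0.023854916679996195 [array([-0.0278,  0.0323,  0.153 ]), array([-0.0282, -0.0412,  0.153 ])]
0.02 0.07113479928996629 0.02465992119277758 0.02308513102819253 [array([-0.0295,  0.0344,  0.163 ]), array([-0.0299, -0.0367,  0.163 ])]
0.03 0.068762772561139 0.023837623347223672 0.022315345376388844 [array([-0.0312,  0.0366,  0.173 ]), array([-0.0316, -0.0322,  0.173 ])]
sensor [0.0161 0.0005 0.095 ]
base TR TL [array([0.0589, 0.0505, 0.012 ]), array([-0.0606,  0.0526,  0.012 ])]
[-0.0312 -0.0271  0.1747] [np.float64(0.9), np.float64(0.9)]
[-0.0371  0.0689  0.1665] [np.float64(0.9), np.float64(0.9)]
```

Emit:
{"method": "apply_moves", "body": {"series": [[[71, -260, -60, 0, 0, -0.656], [71, -260, -60, 0, 0, -0.656], [71, -260, -60, 0, 0, -0.656], [71, -260, -60, 0, 0, -0.656], [71, -260, -60, 0, 0, -0.656], [71, -260, -60, 0, 0, -0.656], [71, -260, -110, 0, 0, -0.656], [71, -260, -160, 0, 0, -0.656], [71, -260, -160, 0, 0, -0.656], [71, -260, -160, 0, 0, -0.656], [71, -260, -160, 0, 0, -0.656]]]}}

```text
t: 2.45
ee_pos: [0.5332, -0.0944, 0.1649]
tool_rot: [0.002, 0.798, 0.602, 0.001]
force: [0.1, 0.2, 1.1]
width: 0.0386
grip_force: 0.0
```

Run:
```python
from h import *
import pickle
c=ctrl.calibration("wrist");im=ctrl.snapshot("wrist")[:,:,::-1]
cv2.imwrite("pics/w2.png",im);pickle.dump(c,open("w2.pkl","wb"));print(ctrl.get_obs()["ee_pos"])
o=cv2.resize(im[190:340,220:420],None,fx=4,fy=4,interpolation=cv2.INTER_CUBIC);cv2.imwrite("pics/w2c.png",o)
```

```text
[ 0.53343321 -0.09466963  0.1650932 ]
```

View pics/w2c.png

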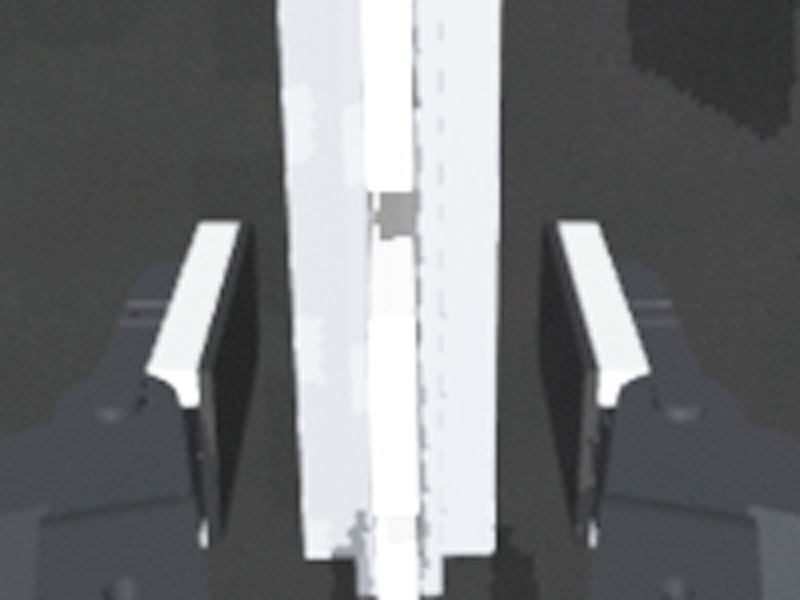

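Run:
```python
from h import *
import pickle
np.set_printoptions(precision=4,suppress=True)
c=pickle.load(open("w2.pkl","rb"))
print(-np.array(c["R"]).T@c["t"],np.round(c["R"],2))
a=np.deg2rad(74.3);d=np.array([np.cos(a),np.sin(a)])
f=lambda x,y,z:((proj("w",np.array([x,y,z]),c)-[220,190])*4).round()
b=np.array([.5315,-.095])
for s in(-25,25):print("filter",f(*(b+d*s/1e3),.076))
for s in(-25-72,25-72):print("blank",f(*(b+d*s/1e3),.092))
print("end",f(*(b+d*.04),.022),"tcp",f(.5333,-.0945,.165))
```

```text
[ 0.5541 -0.0168  0.3068] [[ 0.96 -0.28  0.01]
 [-0.26 -0.91  0.31]
 [-0.08 -0.3  -0.95]]
filter [390. 184.]
filter [388. -42.]
blank [392. 510.]
blank [391. 312.]
end [ 388. -155.] tcp [401. 284.]
```

View pics/w2.png

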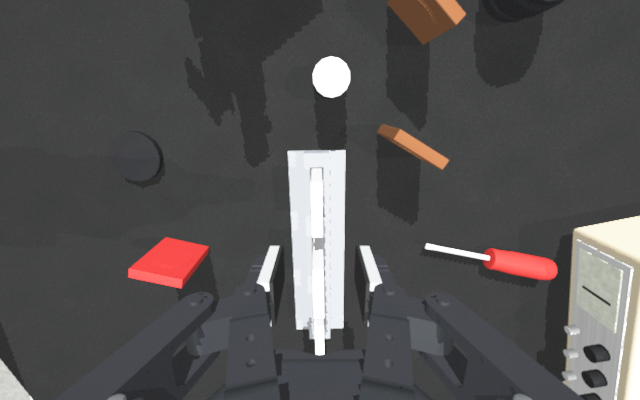

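The full view confirms it: the large-window plate is at (316,202), next to the canister end of the rack, as predicted. The commanded pose is already over it, so I'll descend and grip.

Emit:
{"method": "apply_moves", "body": {"series": [[[0, -1, -40, 0, 0, 0], [0, -1, -80, 0, 0, 0], [0, -1, -109, 0, 0, 0], [0, -1, -109, 0, 0, 0], [0, -1, -109, 0, 0, 0], [0, -1, -109, 0, 0, 0]]]}}

```text
t: 3.1
ee_pos: [0.5336, -0.0962, 0.0557]
tool_rot: [0.002, 0.799, 0.602, 0.001]
force: [0.2, -0.5, 0.5]
width: 0.0385
grip_force: 0.0
```

Emit:
{"method": "apply_moves", "body": {"series": [[[0, 0, 0, 0, 0, 0], [0, 0, 0, 0, 0, 0], [0, 0, 0, 0, 0, 0], [0, 0, 0, 0, 0, 0], [0, 0, 0, 0, 0, 0], [0, 0, 0, 0, 0, 0], [0, 0, 0, 0, 0, 0]]], "jaw": 0, "newtons": 30}}

```text
t: 3.8
ee_pos: [0.5326, -0.0959, 0.0539]
tool_rot: [0.001, 0.799, 0.602, 0.001]
force: [-0.7, -0.8, 6.7]
width: 0.0094
grip_force: 33.3
```

Emit:
{"method": "apply_moves", "body": {"series": [[[0, 0, 5, 0, 0, 0], [0, 0, 10, 0, 0, 0], [0, 0, 15, 0, 0, 0], [0, 0, 25, 0, 0, 0], [0, 0, 45, 0, 0, 0], [0, 0, 85, 0, 0, 0], [0, 0, 125, 0, 0, 0], [0, 0, 165, 0, 0, 0], [0, 0, 195, 0, 0, 0], [0, 0, 205, 0, 0, 0], [0, 0, 205, 0, 0, 0], [0, 0, 205, 0, 0, 0]]]}}

```text
t: 5.0
ee_pos: [0.5312, -0.0953, 0.2559]
tool_rot: [-0.001, 0.799, 0.602, -0.0]
force: [-0.3, -0.3, -0.9]
width: 0.0089
grip_force: 32.3
```

Run:
```python
from h import *
np.set_printoptions(precision=4,suppress=True)
o=ctrl.get_obs();print(o)
im=ctrl.snapshot("side")[:,:,::-1];cv2.imwrite("pics/s3.png",im);cv2.imwrite("pics/sc3.png",ctrl.snapshot("scene")[:,:,::-1])
```

```text
{'t': 5.0, 'joint_positions': array([-0.42  , -0.071 , -0.0348,  1.6086, -0.    ,  1.4298]), 'dq': array([ 0.    ,  0.005 , -0.0212, -0.002 , -0.0007, -0.0005]), 'effort': array([  0.0705, -48.5888,  52.5091,   0.1064,  -0.0009,   0.0001]), 'ee_pos': array([ 0.5312, -0.0953,  0.2559]), 'tool_rot': array([-0.0007,  0.7986,  0.6019, -0.0004]), 'force': array([-0.3291, -0.3248, -0.8795]), 'wrist_torque': array([ 0.0314,  0.0404, -0.0187]), 'grip_force': 32.28634715080261, 'width': 0.008934886439298868}
```

Emit:
{"method": "apply_moves", "body": {"series": [[[-18, 263, 0, 0, 0, 0.656], [-18, 263, 0, 0, 0, 0.656], [-18, 263, 0, 0, 0, 0.656], [-18, 263, 0, 0, 0, 0.656], [-18, 263, 0, 0, 0, 0.656], [-18, 263, 0, 0, 0, 0.656], [-18, 263, 0, 0, 0, 0.656], [-18, 263, 0, 0, 0, 0.656], [-18, 263, 0, 0, 0, 0.656], [-18, 263, 0, 0, 0, 0.656]]]}}

```text
t: 6.1
ee_pos: [0.5138, 0.1662, 0.2571]
tool_rot: [-0.0, 0.563, 0.826, -0.0]
force: [-1.1, 0.8, -0.8]
width: 0.0092
grip_force: 32.3
```

Run:
```python
from h import *
np.set_printoptions(precision=4,suppress=True)
o=ctrl.get_obs();print(o["ee_pos"],o["tool_rot"])
import pickle
c=ctrl.calibration("wrist");w=ctrl.snapshot("wrist")[:,:,::-1]
s=ctrl.snapshot("scene")[:,:,::-1];d=ctrl.snapshot("side")[:,:,::-1]
for n,i in(("w4",w),("s4",s),("d4",d)):cv2.imwrite(f"pics/{n}.png",i)
pickle.dump(c,open("w4.pkl","wb"))
f=lambda im,x,y:cv2.resize(im[y:y+100,x:x+133],(400,300),interpolation=cv2.INTER_CUBIC)
W=cv2.resize(w[190:340,220:420],(400,300),interpolation=cv2.INTER_CUBIC)
cv2.imwrite("pics/c4.png",np.vstack([np.hstack([f(s,320,80),f(d,240,220)]),np.hstack([W,f(s,320,100)])]))
```

```text
[0.5138 0.1662 0.2571] [-0.      0.563   0.8265 -0.0001]
```

View pics/c4.png

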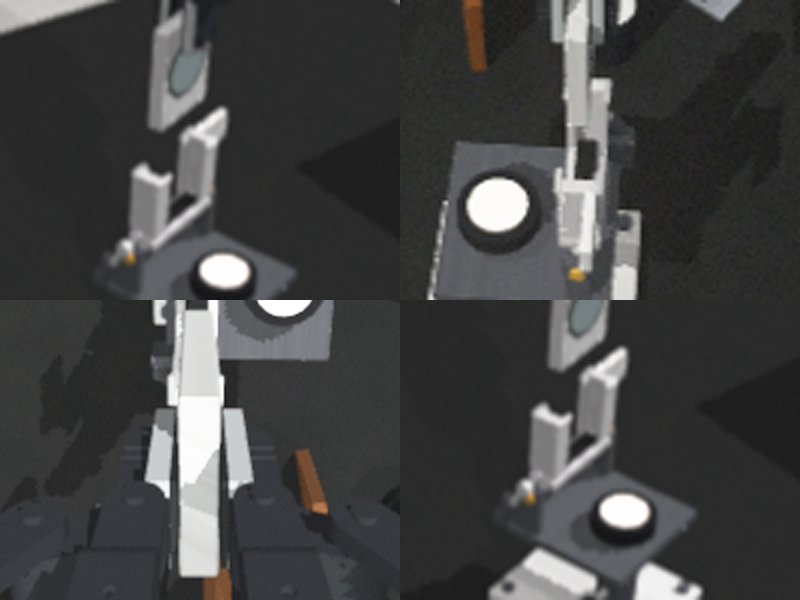

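The filter hangs above the slot and is aligned with the U frame. I'll lower it to just above the rim, then in small steps while watching the force.

Emit:
{"method": "apply_moves", "body": {"series": [[[-0.5, 1.5, -15, 0, 0, 0], [-0.5, 1.5, -30, 0, 0, 0], [-0.5, 1.5, -34, 0, 0, 0], [-0.5, 1.5, -34, 0, 0, 0], [-0.5, 1.5, -34, 0, 0, 0], [-0.5, 1.5, -34, 0, 0, 0]]]}}

```text
t: 6.85
ee_pos: [0.5135, 0.169, 0.2242]
tool_rot: [0.001, 0.562, 0.827, 0.0]
force: [-0.0, 0.8, -0.1]
width: 0.0093
grip_force: 32.3
```

Run:
```python
from h import *
o=ctrl.get_obs();print(o["ee_pos"],o["force"],o["tool_rot"])
s=ctrl.snapshot("scene")[:,:,::-1];d=ctrl.snapshot("side")[:,:,::-1]
f=lambda im,x,y:cv2.resize(im[y:y+75,x:x+66],(396,450),interpolation=cv2.INTER_CUBIC)
cv2.imwrite("pics/c5.png",np.hstack([f(s,345,95),f(d,270,225)]))
```

```text
[0.51345148 0.16904648 0.22422831] [-0.02097858  0.76049977 -0.06623389] [5.03523446e-04 5.62128315e-01 8.27049777e-01 4.11836836e-04]
```

View pics/c5.png

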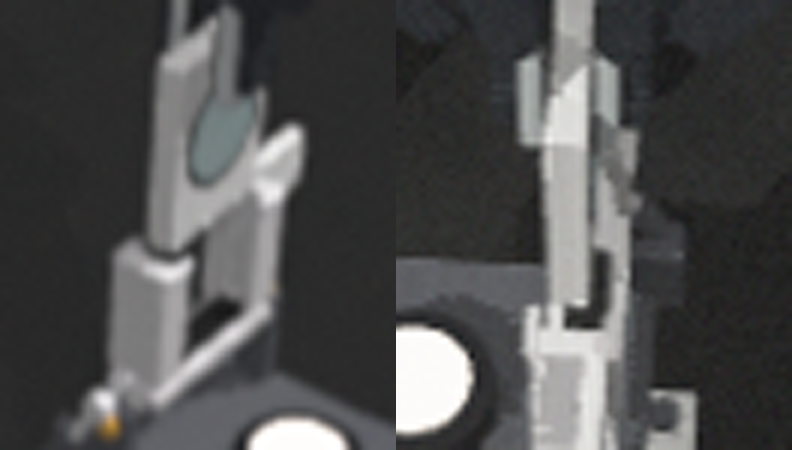

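The filter's lower edge is just above the rim, centred in the mouth. I'll continue in small steps.

Emit:
{"method": "apply_moves", "body": {"series": [[[0, -0.5, -2, 0, 0, 0], [0, -0.5, -4, 0, 0, 0], [0, -0.5, -6, 0, 0, 0], [0, -0.5, -8, 0, 0, 0], [0, -0.5, -8, 0, 0, 0], [0, -0.5, -8, 0, 0, 0]]]}}

```text
t: 7.55
ee_pos: [0.5128, 0.1687, 0.215]
tool_rot: [-0.0, 0.562, 0.827, -0.0]
force: [0.5, 1.7, -2.1]
width: 0.0093
grip_force: 32.2
```

Emit:
{"method": "apply_moves", "body": {"series": [[[0, 0, -2, 0, 0, 0], [0, 0, -4, 0, 0, 0], [0, 0, -6, 0, 0, 0], [0, 0, -6, 0, 0, 0]]]}}

```text
t: 7.95
ee_pos: [0.5128, 0.1686, 0.2089]
tool_rot: [-0.0, 0.562, 0.827, -0.0]
force: [-2.5, 1.8, -2.1]
width: 0.0094
grip_force: 32.2
```

Emit:
{"method": "apply_moves", "body": {"series": [[[0, 0, -2, 0, 0, 0], [0, 0, -4, 0, 0, 0], [0, 0, -6, 0, 0, 0], [0, 0, -8, 0, 0, 0], [0, 0, -8, 0, 0, 0]]]}}

```text
t: 8.45
ee_pos: [0.5129, 0.1686, 0.2009]
tool_rot: [-0.0, 0.562, 0.827, -0.0]
force: [-2.3, 2.1, -0.6]
width: 0.0092
grip_force: 32.4
```

Emit:
{"method": "apply_moves", "body": {"series": [[[0, 0, -2, 0, 0, 0], [0, 0, -4, 0, 0, 0], [0, 0, -6, 0, 0, 0], [0, 0, -8, 0, 0, 0], [0, 0, -8, 0, 0, 0]]]}}

```text
t: 8.95
ee_pos: [0.5129, 0.1686, 0.1931]
tool_rot: [-0.0, 0.562, 0.827, -0.0]
force: [-3.4, 3.1, -0.1]
width: 0.0097
grip_force: 32.5
```

Pushed in and free in z, but there's a slight side load, so I'll shift about 0.8 mm to relieve it and go on.

Emit:
{"method": "apply_moves", "body": {"series": [[[-0.6, 0.6, 0, 0, 0, 0], [-0.6, 0.6, -2, 0, 0, 0], [-0.6, 0.6, -4, 0, 0, 0], [-0.6, 0.6, -6, 0, 0, 0], [-0.6, 0.6, -6, 0, 0, 0]]]}}

```text
t: 9.45
ee_pos: [0.5125, 0.169, 0.1869]
tool_rot: [0.0, 0.562, 0.827, -0.0]
force: [-1.3, -1.0, -1.0]
width: 0.0094
grip_force: 32.3
```

Emit:
{"method": "apply_moves", "body": {"series": [[[0, 0, -2, 0, 0, 0], [0, 0, -4, 0, 0, 0], [0, 0, -6, 0, 0, 0], [0, 0, -6, 0, 0, 0]]]}}

```text
t: 9.85
ee_pos: [0.5124, 0.1691, 0.1809]
tool_rot: [-0.0, 0.562, 0.827, -0.0]
force: [-0.1, -0.3, -0.8]
width: 0.0095
grip_force: 32.3
```

Side load is gone. From here I'll go down 1 mm at a time to find the pad.

Emit:
{"method": "apply_moves", "body": {"series": [[[0, 0, -1, 0, 0, 0], [0, 0, -2, 0, 0, 0], [0, 0, -3, 0, 0, 0], [0, 0, -4, 0, 0, 0], [0, 0, -4, 0, 0, 0]]]}}

```text
t: 10.35
ee_pos: [0.5124, 0.1692, 0.1772]
tool_rot: [-0.0, 0.562, 0.827, 0.0]
force: [-1.3, -0.6, -0.6]
width: 0.0095
grip_force: 32.3
```

Emit:
{"method": "apply_moves", "body": {"series": [[[0, 0, -1, 0, 0, 0], [0, 0, -2, 0, 0, 0], [0, 0, -2, 0, 0, 0]]]}}

```text
t: 10.65
ee_pos: [0.5124, 0.1692, 0.1752]
tool_rot: [0.0, 0.562, 0.827, -0.0]
force: [-1.0, -0.7, -1.5]
width: 0.0094
grip_force: 32.3
```

Emit:
{"method": "apply_moves", "body": {"series": [[[0, 0, -1, 0, 0, 0], [0, 0, -2, 0, 0, 0], [0, 0, -2, 0, 0, 0]]]}}

```text
t: 10.95
ee_pos: [0.5125, 0.1692, 0.1732]
tool_rot: [0.0, 0.562, 0.827, 0.0]
force: [-1.2, -0.4, 0.2]
width: 0.0095
grip_force: 32.4
```

Emit:
{"method": "apply_moves", "body": {"series": [[[0, 0, -1, 0, 0, 0], [0, 0, -2, 0, 0, 0], [0, 0, -2, 0, 0, 0]]]}}

```text
t: 11.25
ee_pos: [0.5126, 0.1691, 0.1718]
tool_rot: [0.0, 0.562, 0.827, 0.0]
force: [-2.7, -1.8, 4.4]
width: 0.0093
grip_force: 33.0
```

Emit:
{"method": "apply_moves", "body": {"series": [[[0, 0, -1, 0, 0, 0], [0, 0, -1, 0, 0, 0], [0, 0, -1, 0, 0, 0]]]}}

```text
t: 11.55
ee_pos: [0.5126, 0.1691, 0.1711]
tool_rot: [0.0, 0.562, 0.827, 0.0]
force: [-3.2, -1.7, 7.1]
width: 0.0091
grip_force: 33.5
```

The pad force is rising at about 4 N/mm, so the filter is home with the pad top near TCP z 0.173 (h ≈ 28 mm). I'll relax the pad and open.

Emit:
{"method": "apply_moves", "body": {"series": [[[0, 0, 1, 0, 0, 0], [0, 0, 1.5, 0, 0, 0], [0, 0, 1.5, 0, 0, 0]]]}}

```text
t: 11.85
ee_pos: [0.5125, 0.1692, 0.1721]
tool_rot: [0.0, 0.562, 0.827, 0.0]
force: [-2.7, -1.7, 5.6]
width: 0.0094
grip_force: 33.1
```

Emit:
{"method": "apply_moves", "body": {"series": [[[0, 0, 0, 0, 0, 0], [0, 0, 0, 0, 0, 0], [0, 0, 0, 0, 0, 0], [0, 0, 0, 0, 0, 0], [0, 0, 0, 0, 0, 0]]], "jaw": 0.4}}

```text
t: 12.35
ee_pos: [0.5125, 0.1692, 0.1717]
tool_rot: [-0.0, 0.562, 0.827, 0.0]
force: [-0.7, -0.1, -0.5]
width: 0.0341
grip_force: 0.0
```

Emit:
{"method": "apply_moves", "body": {"series": [[[0, 0, 10, 0, 0, 0], [0, 0, 30, 0, 0, 0], [0, 0, 60, 0, 0, 0], [0, 0, 95, 0, 0, 0], [0, 0, 95, 0, 0, 0], [0, 0, 95, 0, 0, 0]]]}}

```text
t: 12.95
ee_pos: [0.5131, 0.1692, 0.2682]
tool_rot: [0.001, 0.562, 0.827, 0.001]
force: [-0.4, 0.5, -0.4]
width: 0.0341
grip_force: 0.0
```

Run:
```python
from h import *
import pickle
o=ctrl.get_obs();print(o["ee_pos"],o["force"],o["tool_rot"])
s=ctrl.snapshot("scene")[:,:,::-1];d=ctrl.snapshot("side")[:,:,::-1]
cv2.imwrite("pics/s6.png",s);cv2.imwrite("pics/d6.png",d)
f=lambda im,x,y:cv2.resize(im[y:y+75,x:x+66],(396,450),interpolation=cv2.INTER_CUBIC)
cv2.imwrite("pics/c6.png",np.hstack([f(s,345,95),f(d,270,225)]))
```

```text
[0.51311957 0.16920262 0.26824076] [-0.3956598   0.48931066 -0.430391  ] [9.60967649e-04 5.62082415e-01 8.27080308e-01 7.74065210e-04]
```

View pics/c6.png

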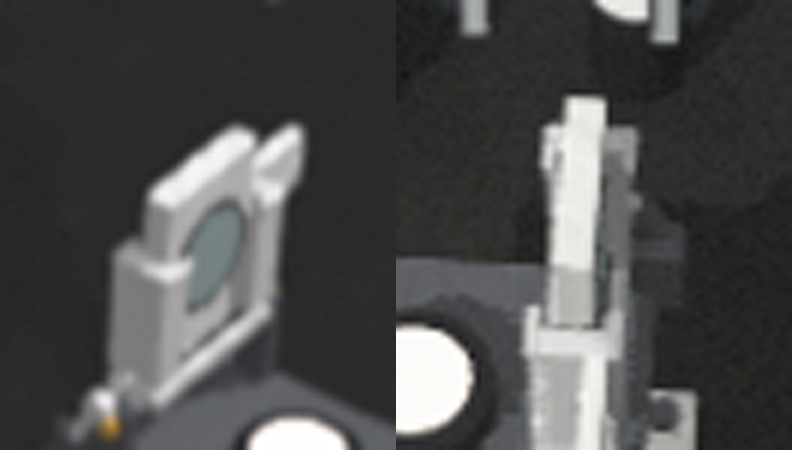

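Home confirmed: the filter sits between the posts, sticking out, and the flap is upright. The picture quota is used up, so I'll go by numbers. Next I shut the fingers and go behind the tab.

Emit:
{"method": "apply_moves", "body": {"series": [[[-30, 15, 0, 0, 0, 0], [-59, 30, 0, 0, 0, 0], [-59, 30, 0, 0, 0, 0], [-59, 30, -30, 0, 0, 0], [-59, 30, -70, 0, 0, 0], [-59, 30, -110, 0, 0, 0], [-59, 30, -110, 0, 0, 0], [-59, 30, -110, 0, 0, 0], [-59, 30, -110, 0, 0, 0]]], "jaw": 0}}

```text
t: 13.95
ee_pos: [0.4546, 0.1992, 0.1591]
tool_rot: [0.001, 0.562, 0.827, 0.001]
force: [0.4, 0.8, 0.1]
width: 0.0
grip_force: 0.0
```

Run:
```python
from h import *
np.set_printoptions(precision=4,suppress=True)
o=ctrl.get_obs();print(o["ee_pos"],o["force"],o["tool_rot"],o["width"])
C=np.array([.5415,.1787]);u=np.array([.93,.368]);v=np.array([-.368,.93]);p=o["ee_pos"][:2]-C;print(p@u,p@v)
```

```text
[0.4546 0.1992 0.1591] [0.3862 0.8294 0.0608] [0.001  0.5621 0.8271 0.0009] 3.8104288513697525e-05
-0.07321966649582119 0.051052862255144466
```

Emit:
{"method": "apply_moves", "body": {"series": [[[5, 2, -1, 0, 0, 0], [9, 3.6, -1, 0, 0, 0], [13, 5.1, -1, 0, 0, 0], [13, 5.1, -1, 0, 0, 0], [13, 5.1, -1, 0, 0, 0]]]}}

```text
t: 14.45
ee_pos: [0.4665, 0.2043, 0.1559]
tool_rot: [-0.0, 0.562, 0.827, -0.0]
force: [-1.3, -0.2, -0.9]
width: 0.0002
grip_force: 0.0
```

Emit:
{"method": "apply_moves", "body": {"series": [[[1, 0.4, 0, 0, 0, 0], [2, 0.8, 0, 0, 0, 0], [3, 1.2, 0, 0, 0, 0], [4, 1.6, 0, 0, 0, 0], [4, 1.6, 0, 0, 0, 0]]]}}

```text
t: 14.95
ee_pos: [0.4706, 0.2059, 0.1558]
tool_rot: [0.0, 0.562, 0.827, 0.0]
force: [0.1, 0.4, -0.0]
width: 0.0003
grip_force: 0.0
```

Emit:
{"method": "apply_moves", "body": {"series": [[[1, 0.4, 0, 0, 0, 0], [2, 0.8, 0, 0, 0, 0], [2, 0.8, 0, 0, 0, 0]]]}}

```text
t: 15.25
ee_pos: [0.4726, 0.2067, 0.1558]
tool_rot: [0.0, 0.562, 0.827, 0.0]
force: [0.9, 0.0, -0.2]
width: -0.0002
grip_force: 0.0
```

Emit:
{"method": "apply_moves", "body": {"series": [[[1, 0.4, 0, 0, 0, 0], [2, 0.8, 0, 0, 0, 0], [3, 1.2, 0, 0, 0, 0], [3, 1.2, 0, 0, 0, 0]]]}}

```text
t: 15.65
ee_pos: [0.4753, 0.2079, 0.1559]
tool_rot: [-0.0, 0.562, 0.827, -0.0]
force: [-4.1, -1.8, 2.5]
width: -0.0001
grip_force: 2.3
```

Emit:
{"method": "apply_moves", "body": {"series": [[[1, 0.4, 0, 0, 0, 0], [2, 0.8, 0, 0, 0, 0], [3, 1.2, 0, 0, 0, 0], [3, 1.2, 0, 0, 0, 0]]]}}

```text
t: 16.05
ee_pos: [0.4787, 0.2091, 0.1559]
tool_rot: [0.0, 0.562, 0.827, 0.0]
force: [-3.5, -1.0, 1.8]
width: 0.0001
grip_force: 2.2
```

Contact at about 4.5 N and the flap is moving. I'll continue slowly.

Emit:
{"method": "apply_moves", "body": {"series": [[[1.9, 0.7, 0, 0, 0, 0], [3.7, 1.5, 0, 0, 0, 0], [5.6, 2.2, 0, 0, 0, 0], [7.4, 3, 0, 0, 0, 0], [9.3, 3.7, 0, 0, 0, 0], [11.2, 4.4, 0, 0, 0, 0]]]}}

```text
t: 16.65
ee_pos: [0.4898, 0.2134, 0.1555]
tool_rot: [-0.0, 0.562, 0.827, -0.0]
force: [-2.2, -2.0, -0.1]
width: -0.0001
grip_force: 1.3
```

Emit:
{"method": "apply_moves", "body": {"series": [[[1.4, 0.6, 0, 0, 0, 0], [2.8, 1.1, 0, 0, 0, 0], [4.2, 1.7, 0, 0, 0, 0], [5.6, 2.2, 0, 0, 0, 0]]]}}

```text
t: 17.05
ee_pos: [0.4953, 0.2159, 0.1557]
tool_rot: [-0.0, 0.562, 0.827, 0.0]
force: [-1.5, -1.0, 0.1]
width: 0.0001
grip_force: 0.9
```

Emit:
{"method": "apply_moves", "body": {"series": [[[1.4, 0.6, 0, 0, 0, 0], [2.8, 1.1, 0, 0, 0, 0], [4.2, 1.7, 0, 0, 0, 0]]]}}

```text
t: 17.35
ee_pos: [0.4998, 0.2174, 0.156]
tool_rot: [0.0, 0.562, 0.827, 0.0]
force: [-1.5, -0.5, 0.1]
width: 0.0001
grip_force: 0.5
```

Emit:
{"method": "apply_moves", "body": {"series": [[[1.4, 0.6, 0, 0, 0, 0], [2.8, 1.1, 0, 0, 0, 0]]]}}

```text
t: 17.55
ee_pos: [0.5025, 0.2186, 0.1559]
tool_rot: [0.0, 0.562, 0.827, 0.0]
force: [-0.6, 0.4, -0.2]
width: -0.0002
grip_force: 0.3
```

Emit:
{"method": "apply_moves", "body": {"series": [[[1.4, 0.6, 0, 0, 0, 0], [2.8, 1.1, 0, 0, 0, 0]]]}}

```text
t: 17.75
ee_pos: [0.5053, 0.2197, 0.1559]
tool_rot: [0.0, 0.562, 0.827, 0.0]
force: [-0.5, -0.2, -0.1]
width: 0.0
grip_force: 0.1
```

Emit:
{"method": "apply_moves", "body": {"series": [[[1, 0.4, 0, 0, 0, 0], [2, 0.8, 0, 0, 0, 0]]]}}

```text
t: 17.95
ee_pos: [0.5073, 0.2204, 0.1559]
tool_rot: [0.0, 0.562, 0.827, 0.0]
force: [-0.6, -0.3, 0.1]
width: -0.0003
grip_force: 0.0
```

Emit:
{"method": "apply_moves", "body": {"series": [[[0.5, 0.2, 0, 0, 0, 0], [0.5, 0.2, 0, 0, 0, 0], [0.5, 0.2, 0, 0, 0, 0]]]}}

```text
t: 18.25
ee_pos: [0.5076, 0.2206, 0.1558]
tool_rot: [0.0, 0.562, 0.827, 0.0]
force: [-0.7, -0.4, 0.5]
width: -0.0004
grip_force: 0.0
```

Emit:
{"method": "apply_moves", "body": {"series": [[[-15, -6, 5, 0, 0, 0], [-50, -20, 15, 0, 0, 0], [-85, -34, 50, 0, 0, 0], [-85, -34, 90, 0, 0, 0], [-85, -34, 90, 0, 0, 0], [-85, -34, 90, 0, 0, 0], [-85, -34, 90, 0, 0, 0], [-85, -34, 90, 0, 0, 0], [-85, -34, 90, 0, 0, 0], [-85, -34, 90, 0, 0, 0], [-85, -34, 90, 0, 0, 0], [-85, -34, 90, 0, 0, 0]]]}}

```text
t: 19.45
ee_pos: [0.4225, 0.1866, 0.2457]
tool_rot: [-0.0, 0.562, 0.827, -0.0]
force: [0.0, 0.3, -0.2]
width: 0.0002
grip_force: 0.0
```

Run:
```python
from h import *
np.set_printoptions(precision=3,suppress=True,linewidth=200)
C=np.array([.5415,.1787]);u=np.array([.93,.368]);v=np.array([-.368,.93])
cur=ctrl.snapshot("side")[:,:,::-1];sc=ctrl.snapshot("scene")[:,:,::-1]
cv2.imwrite("pics/d7.png",cur);cv2.imwrite("pics/s7.png",sc)
o=cv2.imread("pics/d6.png");os=cv2.imread("pics/s6.png")
X=lambda x,y,z:np.r_[C+x*u+y*v,z]
# brightness now/before: sensor centre, upright filter top, flat filter expected plate end (12+60 out from the pin, bare band) 
for n,p in(("sensor",X(.017,0,.095)),("upright top",X(-.03,0,.19)),("flat tip",X(.044,0,.118)),("flat tip edge",X(.05,0,.118)),("beyond tip",X(.062,0,.118)),("flat glass",X(.017,0,.118)),("tab flat",X(.018,.05,.120))):
    for nm,a,b in(("side",cur,o),("scene",sc,os)):
        q=proj(nm,p).round().astype(int);print(n,nm,q,a[q[1],q[0]],b[q[1],q[0]])
# gray profile along the filter's long axis when flat (scene), x from -40 to 75 mm
for y in(0,.022):print([int(sc[tuple(proj("scene",X(x/1e3,y,.118)).round().astype(int)[::-1])].mean()) for x in range(-40,80,4)])
print(ctrl.get_obs()["force"],ctrl.get_obs()["ee_pos"])
```

```text
sensor side [272 288] [181 182 165] [249 252 253]
sensor scene [394 170] [235 236 237] [252 253 254]
upright top side [300 256] [63 63 64] [231 235 234]
upright top scene [378 124] [43 43 44] [238 238 239]
flat tip side [254 280] [235 237 237] [49 51 50]
flat tip scene [407 167] [240 241 241] [103  96  95]
flat tip edge side [251 279] [235 238 237] [47 47 46]
flat tip edge scene [409 168] [239 239 240] [104  99  97]
beyond tip side [243 279] [45 48 47] [43 48 48]
beyond tip scene [414 171] [103  97  95] [103  97  96]
flat glass side [271 280] [180 181 163] [246 249 251]
flat glass scene [395 162] [193 191 171] [99 95 94]
tab flat side [267 308] [237 240 240] [98 94 94]
tab flat scene [409 149] [242 242 242] [42 43 43]
[40, 133, 219, 226, 130, 88, 235, 240, 240, 203, 155, 180, 184, 185, 185, 184, 185, 185, 174, 144, 233, 240, 241, 215, 154, 106, 98, 71, 42, 43]
[41, 121, 204, 223, 133, 69, 135, 150, 144, 150, 156, 159, 155, 140, 136, 130, 163, 213, 198, 164, 161, 196, 133, 105, 40, 42, 42, 42, 44, 44]
[0.193 0.031 0.184] [0.423 0.187 0.246]
```

The flap has gone over and the filter lies flat. Its window is centred over the sensor and its tip is at x≈52 mm, as expected when home. The robot is clear, so I'm handing in.

```bash
python3 -c "
from cell import ctrl
print(ctrl.sign_off())"
```

```text
the job is handed in; nothing more can be done
None
```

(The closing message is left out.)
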